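# Shut the bead kiln and start it

## Task

The beads are in the kiln: with the fingertips, push the kiln's sliding top hatch fully shut, then gently press the long bar-shaped key on the switch panel well down to start the kiln, and let it come up again. Do not touch the other three switches, and do not knock, move or pick up anything else on the bench.

Things in the scene. Friction and masses are not known exactly. Their poses are not given: they have to be found in the camera images.
- kiln: Small bench bead kiln, a steel-cased box 260 x 260 mm and 160 mm high on rubber feet, fixed to the table. Origin: centre of its underside, on the table; its x axis points from its front (round dial) to its back, z up. On its flat top lies the hatch between two low rails (12 mm high, inner faces 64 mm either side of the kiln's middle line).
- hatch_plate (a joint): How far the hatch is open, in m: 0 fully shut against its stop at the back, up to 0.09 open. The hatch is a white block 120 mm along its travel, 124 mm wide and 36 mm thick (too wide to grip) that slides on the kiln's top; it shuts in the direction of the kiln's +x and resists with about 2.5 N. It stays where it is left.
- hatch_push (a point): Middle of the hatch's near upright face (the face on the kiln's dial side), which is pushed to shut the hatch; half-way up the face, 179 mm above the table, 18 mm above the kiln's top. Moves with the hatch; its x axis is the shutting direction.
- bar_top (a point): The kiln's start key: switch box, a white 68 x 68 x 34 mm block fixed on the wooden panel, with a black key: a long bar, 24 x 56 mm (long side along its y axis). Point: middle of the key's top face, about 58 mm above the table when the key is up, 12 mm above its box. x and y axes run along the sides of the box.
- key_bar (a joint): How far the bar key is pressed down, in m: 0 up, 0.008 at the bottom. Sprung: it begins to move at about 2 N, is fully down at about 6 N, and comes up again when released. The kiln starts when it is more than about 5 mm down; a push of 25 N or more on it is too rough.
- small_top (a point): Neighbour: switch box, a white 68 x 68 x 34 mm block fixed on the wooden panel, with a black key: a small round button, 22 mm across. Point: middle of the key's top face, about 58 mm above the table when the key is up. x and y axes run along the sides of the box. To be left alone.
- mushroom_top (a point): Neighbour: switch box, a white 68 x 68 x 34 mm block fixed on the wooden panel, with a black key: a round mushroom head, 46 mm across. Point: middle of the key's top face, about 58 mm above the table when the key is up. x and y axes run along the sides of the box. To be left alone.
- square_top (a point): Neighbour: switch box, a white 68 x 68 x 34 mm block fixed on the wooden panel, with a black key: a square, 38 x 38 mm. Point: middle of the key's top face, about 58 mm above the table when the key is up. x and y axes run along the sides of the box. To be left alone.
- key_small (a joint): How far that key (small) is pressed, in m: 0 up, 0.008 down. Must stay up.
- key_mushroom (a joint): How far that key (mushroom) is pressed, in m: 0 up, 0.008 down. Must stay up.
- key_square (a joint): How far that key (square) is pressed, in m: 0 up, 0.008 down. Must stay up.
- switch_bar: The white switch box under the bar key, 68 x 68 x 34 mm, fixed. Origin: centre of its underside, 12 mm above the table, on the panel. The four boxes, the tin and the dish fill the six places of the panel, in any order, 86 to 88 mm apart.
- switch_small: The white switch box under the small key, 68 x 68 x 34 mm, fixed. Origin: centre of its underside, 12 mm above the table, on the panel. The four boxes, the tin and the dish fill the six places of the panel, in any order, 86 to 88 mm apart.
- switch_mushroom: The white switch box under the mushroom key, 68 x 68 x 34 mm, fixed. Origin: centre of its underside, 12 mm above the table, on the panel. The four boxes, the tin and the dish fill the six places of the panel, in any order, 86 to 88 mm apart.
- switch_square: The white switch box under the square key, 68 x 68 x 34 mm, fixed. Origin: centre of its underside, 12 mm above the table, on the panel. The four boxes, the tin and the dish fill the six places of the panel, in any order, 86 to 88 mm apart.
- tin: Small closed steel tin with a white lid, 42 mm across, 32 mm high, standing loose on the panel among the switches. Origin: centre of its underside.
- dish: Small open glass cup, 48 mm across, 28 mm high, standing loose on the panel among the switches. Origin: centre of its underside.
- paddle: Graphite paddle lying loose between the kiln and the panel: black blade 75 x 60 x 10 mm, handle to its -x side, 217 mm long in all, up to 17 mm high. Origin: on the table under the neck of the handle.
- tweezers: Steel tweezers lying loose, 170 mm long, 8 mm high. Origin: underside of the middle.
- glasses: Safety glasses standing loose on the table, 132 mm wide, 40 mm high. Origin: table level under the bridge; arms reach 120 mm to its +x.
- bowl: White bowl, 150 mm across, 65 mm high, loose. Origin: centre of its underside.
- mandrel_block: Dark wooden block 50 x 100 x 30 mm with five upright thin steel mandrels, 128 mm high in all, loose. Origin: centre of its underside.

How it is judged:
By the outcome, as a careful person would: the job done as asked, in the order asked, and still so for the second after the job is handed in, with the robot touching nothing.
It also fails if it takes over 38 s, if anything falls off the work surface, if the arm or the gripper's body presses on something with over 40 N, if the wrist force passes 120 N, or if a joint passes its speed limit or range.

## Robot

A 6-joint arm with a two-finger parallel gripper is mounted at the origin on the work surface. World frame = base frame: x ahead of the robot, y to its left, z up, the work surface at z = 0. Lengths are in mm, angles in rad, forces in N, time in s.
With the tool pointing down it reaches from about 300 to 850 mm from the base axis. Payload 4.2 kg.
Tool frame: the origin (TCP) lies at the very end of the fingers, on their centre line; the grasp point (between the pads) lies 19 mm behind it; z points along the fingers, y is the direction in which the jaws open and shut (so a half turn about z gives the same grasp; the last joint's range is limited). The gripper opens to 91 mm and grips with 3 to 60 N. Pads are 32 mm wide; open, the fingers measure 118 mm over their backs; the gripper's body (76 mm by 178 mm) begins 60 mm behind the grasp point.
Start: joints at [-1.14, 0.32, 1.565, -0, 1.257, -0.02], TCP at [250.525, -517.572, 213.976] pointing down, gripper open.
Joint ranges: [-3.11, 3.11], [-0.84, 2.01], [0.21, 2.61], [-1.34, 4.49], [0.05, 2.63], [-2.56, 2.56]. Speed limits (rad/s): [2.57, 2.57, 3.14, 3.14, 3.14, 3.14].

## Interface

Orientations are given as a unit quaternion [x, y, z, w].
In Python, from cell import * gives the robot as it stands. The module is installed in compiled form; this text tells all that it offers.
- The arm moves only by the shell command python3 -m crank 'ROWS'. ROWS is JSON, a list of rows, each a list of 3 entries, a list of its own where there are three numbers: the opening, from -1 (shut) to 1 (fully open), so that 0 is half open, then the shift along the tool's x, y, z in m, then the turn, a rotation vector about the tool's x, y, z in degrees. In form: [[jaw, [tx, ty, tz], [ax, ay, az]], ...]. A call has 1 to 8 rows; each row shifts and turns the commanded pose from where the row before left it, along the tool's axes as they then stand; what a row does not reach is not made up. A row lasts 1/10 s, in which the tool goes at most 50 mm and 8.59 degrees, less where a joint would pass 70% of its speed; a pose out of reach is approached as far as the arm can. A call is refused whole if a number of a shift passes 0.05 or a number of a turn 8.59, either way. A call with a gripper value outside its range is refused whole. The fingers move at their own pace and stop on an object; the grip force is fixed at half the most. Time passes only in rows, so rows that do not move let the fingers close. It gives the time, the measured TCP pose, the force and the opening at its end, in the units of the state.
- read_state(): the state, without advancing time (a new reading comes with each control period).
- read_camera(name): name is "side" or "top" or "wrist"; returns a dict with "image" (420x560x3 uint8, red, green, blue), "z_map" (420x560 float32, mm along the optical axis (not along the pixel's ray), 0 where there is no reading), "camera_matrix" (3x3 intrinsics, pixels), "D" ([k1, k2, p1, p2, k3] as OpenCV has them; the pictures are not rectified), "world_from_camera" (4x4, takes a point from camera to world coordinates); the wrist camera has in their place "T_tool_cam" (4x4, takes a point from camera to tool coordinates, whose origin is the TCP and whose axes are the flange's). Camera axes: x right, y down, z forward; pixel columns grow to the right and rows downward; lengths in mm; the calibration is good to about 2 mm. A picture is of the moment at which its call begins: read the wrist's pose just before it.
- job_done(): hands the job in, once; it reports no verdict.
Trained networks look in the newest picture that a camera, given by its name, has taken for a name from the list of things; names that differ only in an ending like _2 or _b are one class to them, and where a whole thing is asked for, a point or a joint stands for the part that bears it (a point fixed in the world has none). Each returns a list of dicts, best first, with "p" (0 to 1); they miss things now and then, are a little off and sometimes report something else, mostly with a low value. They report only what shows in the picture. A call takes as long as a camera call.
- trace(camera, target): "pixels" (420x560 bool, what is visible of it) and "pixel" ([column, row] in pixels, amid what is visible of it).
- tip_of(camera, target): "pixel" ([column, row] in pixels: a listed point, or the origin of a listed thing).
The state is a dict: "time": time; "joint_positions": joint angles; "dq": joint speeds; "joint_torque": joint torques, N m; "position": TCP position; "eef_rot": TCP orientation; "contact_force": force on the tool from outside, world axes, zero at the start; "wrist_torque": the same for the moment, N m; "grip_width": opening from 0.0 (shut) to 1.0 (fully open).
Only numpy, scipy, OpenCV 4.12 (cv2) and the standard library are available. Lean on these libraries where they do the work, as an engineer would, in place of code of your own. Each camera call takes 0.05 s, during which the arm holds its last target. There are 200 camera calls.

## Working session

There is one attempt and no reset: what is moved stays moved. The work goes in short steps, Python scripts to look and compute and a shell command to move; the robot and the scene stay as the last step left them, time stands still between calls to the robot, and variables do not carry over. Pictures are saved under pics/ and viewed, about 8 in all and at most 12, crops included, and the job is handed in when it is done.

```bash
mkdir -p pics; cat > h.py <<'E'
from cell import *
import numpy as np, cv2
def ray(c,px,T):
    K,D=np.array(c["camera_matrix"],float),np.array(c["D"],float)
    u=cv2.undistortPoints(np.array([[px]],float),K,D)[0,0]
    return T[:3,3],T[:3,:3]@np.array([u[0],u[1],1.])
def at_z(c,px,z,T=None):
    T=np.array(c["world_from_camera"]) if T is None else T
    o,d=ray(c,px,T); return o+d*(z-o[2])/d[2]
def by_depth(c,px,T=None):
    T=np.array(c["world_from_camera"]) if T is None else T
    o,d=ray(c,px,T); x,y=np.round(px).astype(int)
    z=np.array(c["z_map"])[max(0,y-2):y+3,max(0,x-2):x+3]; z=z[z>0]
    return o+d*np.median(z) if len(z) else None
def save(n,c,s=1): cv2.imwrite(f"pics/{n}.png",np.ascontiguousarray(c["image"][:,:,::-1]))
E
python3 - <<'E'
from h import *
np.set_printoptions(precision=1,suppress=True)
s=read_state();print(s["time"],s["position"],s["eef_rot"],s["contact_force"])
for n in("top","side"):
    c=read_camera(n);save(n+"0",c)
    for t in("hatch_push","kiln","bar_top","small_top","mushroom_top","square_top","tin","dish","switch_bar","paddle","bowl","mandrel_block","glasses"):
        r=tip_of(n,t)
        for q in r[:2]: print(n,t,round(q["p"],2),np.array(q["pixel"]),by_depth(c,q["pixel"]))
print(read_state()["time"])
E
```

```text
0.0 [ 250.3 -517.1  213.1] [ 1.   0.2 -0.  -0. ] [-1.  -0.   0.7]
top hatch_push 0.81 [197.9 212.4] [497.5 297.6 192.3]
top bar_top 0.69 [329.6 205.2] [ 532.3 -113.8   56. ]
top bar_top 0.57 [378.7 196.3] [ 558.  -277.9   57.4]
top small_top 0.5 [381.5 194.5] [ 565.5 -289.3   48.5]
top mushroom_top 0.67 [330.3 234. ] [ 436.7 -112.5   55.3]
top mushroom_top 0.51 [336.9 234. ] [ 435.9 -133.9   57.3]
top square_top 0.71 [360.8 229.9] [ 447.5 -213.    56.8]
top tin 0.7 [381.4 227.4] [ 456.8 -286.    32.8]
top dish 0.73 [351.9 203.8] [ 541.9 -193.5   15.8]
top dish 0.71 [330.2 231.7] [ 444.1 -112.3   57. ]
top switch_bar 0.94 [326.6 206.6] [ 527.9 -103.7   55.6]
top paddle 0.92 [287.8 217.4] [501.5  25.2   9.9]
top bowl 0.61 [439.  194.7] [ 568.3 -496.7    3.8]
top mandrel_block 0.85 [121.2 208.3] [543.1 586.4  32. ]
top glasses 0.76 [429.1 271.8] [ 306.5 -445.2   -0.4]
top glasses 0.74 [438.9 193.3] [ 573.1 -496.6    4.4]
side hatch_push 0.56 [272.6 163.1] [492.9 315.2 175. ]
side kiln 0.97 [294.8 203.9] [560.5 173.9  83.4]
side bar_top 0.59 [290.9 258.5] [526.5 -99.   56. ]
side small_top 0.41 [310.5 298.9] [ 561.4 -275.1   59.2]
side small_top 0.17 [334.  395.9] [ 583.3 -506.8    4.4]
side mushroom_top 0.43 [262.3 269.7] [ 444.8 -145.3   56.3]
side square_top 0.65 [267.  281.9] [ 456.2 -202.5   59.7]
side square_top 0.2 [283.5 249.1] [512.4  22.8   5.3]
side tin 0.53 [274.4 317.1] [ 470.6 -311.8   40.1]
side dish 0.73 [301.8 290.9] [ 546.1 -215.5   35.2]
side dish 0.39 [355.8 262.4] [724.3 -59.2   2.9]
side switch_bar 0.81 [295.6 273.2] [ 536.1 -143.6   37.9]
side paddle 0.88 [285.6 252.8] [518.1   9.7   0. ]
side paddle 0.74 [312.6 299.4] [ 567.9 -266.9   50.1]
side bowl 0.67 [335.3 394.3] [ 586.5 -503.4    4.6]
side bowl 0.31 [294.2 275.9] [ 532.3 -142.9   28.2]
side glasses 0.7 [205.2 375.1] [ 321.4 -465.    36.3]
1.4
```

```bash
python3 - <<'E'
import cv2
a=cv2.imread('pics/top0.png')[140:300,90:460];b=cv2.imread('pics/side0.png')[100:400,150:400]
cv2.imwrite('pics/c_top.png',cv2.resize(a,None,fx=2.1,fy=2.1,interpolation=2))
cv2.imwrite('pics/c_side.png',cv2.resize(b,None,fx=2,fy=2,interpolation=2))
E
```

```text
(no output)
```

View pics/c_top.png

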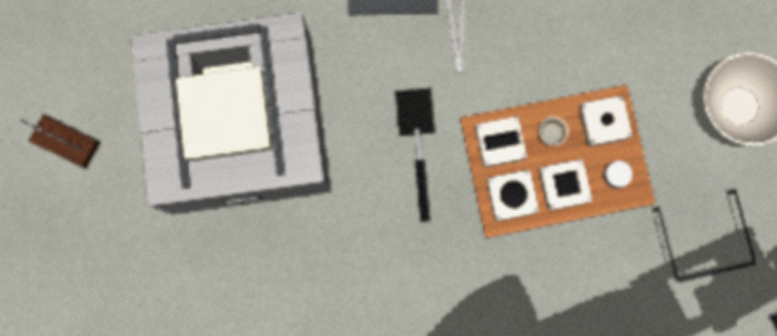

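View pics/c_side.png

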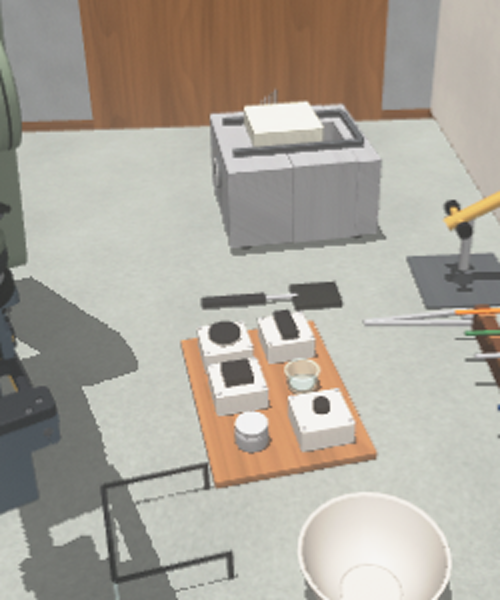

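The top view shows the kiln on the left with its dial towards the robot. The hatch's near edge is around (197,214). The bar key is at (329,206), with the mushroom below it and the dish to its right. Next I'll get accurate geometry from the depth map.

```bash
cat > g.py <<'E'
from h import *
np.set_printoptions(precision=1,suppress=True)
def cloud(c,T):
    K,D=np.array(c["camera_matrix"],float),np.array(c["D"],float)
    z=np.array(c["z_map"]);h,w=z.shape
    uv=np.stack(np.meshgrid(np.arange(w),np.arange(h)),-1).reshape(-1,1,2).astype(float)
    u=cv2.undistortPoints(uv,K,D).reshape(h,w,2)
    P=np.dstack([u*z[...,None],z])@T[:3,:3].T+T[:3,3]
    P[z<=0]=np.nan; return P
def rect(P,m):
    q=P[m][:,:2].astype(np.float32); r=cv2.minAreaRect(q); return r,np.sort(cv2.boxPoints(r),0)*0+cv2.boxPoints(r),np.nanmedian(P[m][:,2]),m.sum()
E
python3 - <<'E'
from g import *
for n in("top","side"):
    c=read_camera(n);P=cloud(c,np.array(c["world_from_camera"]));I=c["image"].astype(int)
    m=(P[...,2]>185)&(P[...,2]<210)&(P[...,1]>120)&(P[...,1]<380)&(P[...,0]>400)&(P[...,0]<800)&(I.min(2)>180)
    print(n,"hatch",*rect(P,m))
    m=(P[...,2]>152)&(P[...,2]<185)&(P[...,1]>80)&(P[...,1]<420)&(P[...,0]>350)&(P[...,0]<800)
    print(n,"kiln",*rect(P,m))
    m=(P[...,2]>48)&(P[...,2]<68)&(P[...,1]>-165)&(P[...,1]<-70)&(P[...,0]>490)&(P[...,0]<570)&(I.max(2)<70)
    print(n,"bar",*rect(P,m))
    t=trace(n,"bar_top"); print([(round(q["p"],2),q["pixel"],q["pixels"].sum()) for q in t[:2]])
print(read_state()["time"])
E
```

```text
top hatch ((557.5814819335938, 304.8265075683594), (120.74755859375, 123.23978424072266), 6.390431880950928) [[490.7 359.3]
 [504.4 236.9]
 [624.4 250.3]
 [610.7 372.8]] 195.501214405788 1529
top kiln ((571.0035400390625, 303.8692626953125), (262.1401062011719, 257.55108642578125), 6.37839412689209) [[426.4 417.3]
 [455.1 161.3]
 [715.6 190.5]
 [687.  446.4]] 159.70315076464158 4439
top bar ((528.97412109375, -109.34153747558594), (17.640357971191406, 47.94633102416992), 11.963287353515625) [[ 515.4  -87.7]
 [ 525.3 -134.6]
 [ 542.6 -131. ]
 [ 532.6  -84.1]] 56.3924701025544 78
[(0.57, [326.2, 208.4], np.int64(127)), (0.49, [360.5, 229.7], np.int64(461))]
side hatch ((555.918212890625, 303.3653869628906), (117.5942611694336, 127.4911117553711), 6.4444146156311035) [[490.3 360.1]
 [504.6 233.4]
 [621.5 246.6]
 [607.2 373.3]] 197.10949787094444 463
side kiln ((570.5891723632812, 301.40045166015625), (260.2814636230469, 259.6931457519531), 6.414816379547119) [[426.8 415.9]
 [455.8 157.8]
 [714.4 186.9]
 [685.4 445. ]] 160.94280363138358 1708
side bar ((0.0, 0.0), (0.0, 0.0), 0.0) [[0. 0.]
 [0. 0.]
 [0. 0.]
 [0. 0.]] nan 0
[(0.46, [292.2, 259.3], np.int64(135)), (0.38, [289.6, 160.6], np.int64(750))]
1.6
  return np.nanmean(a, axis, out=out, keepdims=keepdims)
```

```bash
cat > t.py <<'E'
import sys;from h import *
from scipy.spatial.transform import Rotation as R
np.set_printoptions(precision=2,suppress=True)
s=read_state();r=R.from_quat(s["eef_rot"]);M=r.as_matrix()
print("t",s["time"],"pos",np.array(s["position"]),"F",np.array(s["contact_force"]),"w",s["grip_width"])
print("yaw x",np.degrees(np.arctan2(M[1,0],M[0,0])),"zaxis",M[:,2])
a=list(map(float,sys.argv[1:]))
y=np.radians(a[3]);W=np.array([[np.cos(y),np.sin(y),0],[np.sin(y),-np.cos(y),0],[0,0,-1]]).T
print("tool shift now axes",M.T@(np.array(a[:3])-s["position"]),"after align",W.T@(np.array(a[:3])-s["position"]),"turn",np.degrees((r.inv()*R.from_matrix(W)).as_rotvec()))
E
python3 t.py 452 293 280 6.4
```

```text
t 1.6 pos [ 250.52 -517.56  214.  ] F [ 0.11 -0.41 -0.51] w 1.0025609451056379
yaw x 25.828946543120217 zaxis [ 0. -0. -1.]
tool shift now axes [ 534.5  -641.8   -66.06] after align [ 290.57 -783.05  -66.  ] turn [ 0.01 -0.   19.43]
```

```bash
python3 -m crank '[[-1,[0,0,-0.033],[0,0,6.5]],[-1,[0,0,-0.033],[0,0,6.5]],[-1,[0,0,0],[0,0,6.43]],[-1,[0.018,-0.045,0],[0,0,0]],[-1,[0.018,-0.045,0],[0,0,0]],[-1,[0.018,-0.045,0],[0,0,0]],[-1,[0.018,-0.045,0],[0,0,0]],[-1,[0.018,-0.045,0],[0,0,0]]]'; python3 t.py 452 293 280 6.4
```

```text
time: 2.4
position: [315.0, -282.1, 280.1]
eef_rot: [0.998, 0.055, 0.0, 0.0]
contact_force: [1.9, -0.2, 0.7]
grip_width: 0.329
t 2.4 pos [ 314.99 -282.13  280.1 ] F [ 1.86 -0.17  0.65] w 0.329043157023212
yaw x 6.35339886389935 zaxis [ 0. -0. -1.]
tool shift now axes [ 199.81 -556.44    0.02] after align [ 200.26 -556.28    0.1 ] turn [ 0.02 -0.04 -0.05]
```

```bash
python3 -m crank '[[-1,[0.016,-0.045,0],[0,0,0]],[-1,[0.016,-0.045,0],[0,0,0]],[-1,[0.016,-0.045,0],[0,0,0]],[-1,[0.016,-0.045,0],[0,0,0]],[-1,[0.016,-0.045,0],[0,0,0]],[-1,[0.016,-0.045,0],[0,0,0]],[-1,[0.016,-0.045,0],[0,0,0]],[-1,[0.016,-0.045,0],[0,0,0]]]'; python3 t.py 452 293 280 6.4
```

```text
time: 3.2
position: [402.0, 90.1, 280.3]
eef_rot: [0.998, 0.056, 0.001, 0.0]
contact_force: [1.1, -0.8, 0.7]
grip_width: 0.004
t 3.2 pos [401.98  90.1  280.32] F [ 1.12 -0.81  0.74] w 0.003749550765594166
yaw x 6.419856626529737 zaxis [ 0. -0. -1.]
tool shift now axes [  72.39 -196.04    0.37] after align [  72.32 -196.06    0.32] turn [ 0.02 -0.08  0.02]
```

```bash
python3 -m crank '[[-1,[0.015,-0.040,0],[0,0,0]],[-1,[0.015,-0.040,0],[0,0,0]],[-1,[0.015,-0.040,0],[0,0,0]],[-1,[0.015,-0.040,0],[0,0,0]],[-1,[0.012,-0.036,0],[0,0,0]],[-1,[0,0,0.02],[0,0,0]],[-1,[0,0,0.02],[0,0,0]],[-1,[0,0,0],[0,0,0]]]'; python3 t.py 452 293 170 6.4
python3 - <<'E'
from g import *
for n in("top","wrist"):
    c=read_camera(n); save(n+"1",c)
E
```

```text
time: 4.0
position: [450.1, 290.3, 237.2]
eef_rot: [0.998, 0.056, -0.003, 0.002]
contact_force: [0.2, 0.3, -0.2]
grip_width: 0.006
t 4.0 pos [450.08 290.35 237.17] F [ 0.16  0.26 -0.16] w 0.005814320792454103
yaw x 6.437368591203322 zaxis [-0.01 -0.   -1.  ]
tool shift now axes [ 2.59 -2.61 67.15] after align [ 2.21 -2.42 67.17] turn [0.16 0.33 0.04]
```

View pics/wrist1.png

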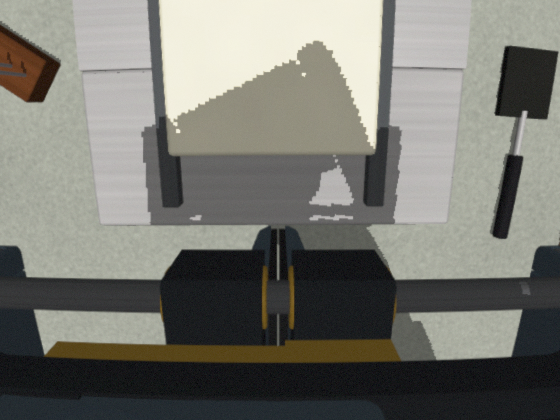

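The wrist view shows closed fingers (278,230) centred in front of the hatch's near face (row 155), with clear space. I'll descend and start pushing.

```bash
python3 -m crank '[[-1,[0.001,-0.002,0.022],[0,0,0]],[-1,[0,0,0.022],[0,0,0]],[-1,[0,0,0.021],[0,0,0]],[-1,[0.01,0,0],[0,0,0]],[-1,[0.01,0,0],[0,0,0]],[-1,[0.005,0,0],[0,0,0]],[-1,[0.004,0,0],[0,0,0]],[-1,[0.004,0,0],[0,0,0]]]'; python3 t.py 497.5 298 170 6.4
```

```text
time: 4.9
position: [485.4, 296.8, 175.8]
eef_rot: [0.998, 0.056, -0.0, -0.0]
contact_force: [-2.3, 0.0, 2.2]
grip_width: 0.004
t 4.9 pos [485.37 296.83 175.81] F [-2.33  0.03  2.16] w 0.004354848447261527
yaw x 6.381543463582688 zaxis [-0.  0. -1.]
tool shift now axes [12.18  0.19  5.81] after align [12.18  0.19  5.81] turn [-0.03  0.01 -0.02]
```

```bash
python3 -m crank '[[-1,[0.004,0,0],[0,0,0]],[-1,[0.004,0,0],[0,0,0]],[-1,[0.004,0,0],[0,0,0]],[-1,[0.004,0,0],[0,0,0]],[-1,[0.004,0,0],[0,0,0]]]'; python3 t.py 497.5 298 170 6.4
python3 - <<'E'
from g import *
c=read_camera("top");save("top2",c);c=read_camera("side");save("side2",c)
a=cv2.imread('pics/top2.png')[140:260,130:280];b=cv2.imread('pics/side2.png')[100:220,220:370]
cv2.imwrite('pics/c2.png',cv2.resize(cv2.vconcat([a,b]),None,fx=2.5,fy=2.5,interpolation=2))
E
```

```text
time: 5.4
position: [505.3, 299.0, 174.9]
eef_rot: [0.998, 0.056, -0.0, 0.0]
contact_force: [-2.9, 0.4, 2.4]
grip_width: 0.001
t 5.4 pos [505.33 298.97 174.9 ] F [-2.86  0.38  2.4 ] w 0.0008584670757391588
yaw x 6.402833468803751 zaxis [-0. -0. -1.]
tool shift now axes [-7.89  0.09  4.9 ] after align [-7.89  0.09  4.9 ] turn [0.   0.01 0.  ]
```

View pics/c2.png

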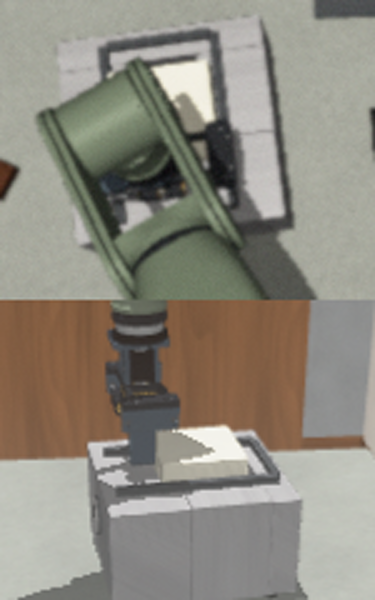

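The side view shows the fingers pushing the hatch, with a gap left to the back stop (roughly 30 mm). I'll keep going.

```bash
python3 -m crank '[[-1,[0.004,0,0],[0,0,0]],[-1,[0.004,0,0],[0,0,0]],[-1,[0.004,0,0],[0,0,0]],[-1,[0.004,0,0],[0,0,0]],[-1,[0.003,0,0],[0,0,0]]]'; python3 t.py 497.5 298 170 6.4
```

```text
time: 6.0
position: [524.3, 301.0, 174.8]
eef_rot: [0.998, 0.056, -0.0, 0.0]
contact_force: [-3.6, 0.5, 0.2]
grip_width: 0.005
t 6.0 pos [524.33 301.04 174.77] F [-3.63  0.48  0.2 ] w 0.00516595469495627
yaw x 6.395813741001379 zaxis [-0. -0. -1.]
tool shift now axes [-27.     0.03   4.77] after align [-27.     0.03   4.77] turn [ 0.01  0.01 -0.  ]
```

```bash
python3 -m crank '[[-1,[0.003,0,0],[0,0,0]],[-1,[0.003,0,0],[0,0,0]]]'; python3 t.py 497.5 298 170 6.4
```

```text
time: 6.2
position: [530.1, 301.7, 174.8]
eef_rot: [0.998, 0.056, -0.0, 0.0]
contact_force: [-2.7, -0.2, 0.5]
grip_width: 0.007
t 6.2 pos [530.11 301.7  174.77] F [-2.74 -0.24  0.53] w 0.006871370115365743
yaw x 6.3978707839324125 zaxis [-0. -0. -1.]
tool shift now axes [-32.82   0.04   4.78] after align [-32.82   0.04   4.77] turn [ 0.01  0.02 -0.  ]
```

```bash
python3 - <<'E'
from g import *
for n in("top","side"):
    c=read_camera(n);P=cloud(c,np.array(c["world_from_camera"]));I=c["image"].astype(int)
    m=(P[...,2]>188)&(P[...,2]<204)&(P[...,1]>220)&(P[...,1]<390)&(P[...,0]>500)&(P[...,0]<750)&(I.min(2)>100)
    k=np.array([571,303]);d=np.array([.9938,.1115]);q=P[m][:,:2]-k
    print(n,m.sum(),"hatch far edge local",np.percentile(q@d,[95,99,100]))
    m=(P[...,2]>166)&(P[...,2]<180)&(P[...,1]>220)&(P[...,1]<390)&(P[...,0]>600)&(P[...,0]<750)&(I.max(2)<110)
    q=P[m][:,:2]-k;m2=abs(q@np.array([-.1115,.9938]))<50
    print("rail local",np.percentile((q@d)[m2],[0,2,50,100]) if m2.any() else None)
E
```

```text
top 432 hatch far edge local [92.2 95.5 96.3]
rail local [105.1 105.6 111.3 117.7]
side 514 hatch far edge local [88.8 93.4 95.3]
rail local [105.4 105.4 106.9 109.6]
```

```bash
python3 -m crank '[[-1,[0.003,0,0],[0,0,0]],[-1,[0.003,0,0],[0,0,0]],[-1,[0.001,0,0],[0,0,0]]]'; python3 t.py 497.5 298 170 6.4
```

```text
time: 6.6
position: [534.2, 302.1, 174.9]
eef_rot: [0.998, 0.056, -0.003, 0.0]
contact_force: [-11.3, -0.4, 5.1]
grip_width: 0.006
t 6.6 pos [534.15 302.11 174.9 ] F [-11.34  -0.4    5.06] w 0.005665793382018164
yaw x 6.3844180801767365 zaxis [-0.01 -0.   -1.  ]
tool shift now axes [-36.85   0.01   5.16] after align [-36.88  -0.     4.9 ] turn [ 0.03  0.4  -0.02]
```

```bash
python3 -m crank '[[-1,[0.0015,0,0],[0,0,0]],[-1,[0.0015,0,0],[0,0,0]]]'; python3 t.py 497.5 298 170 6.4
```

```text
time: 6.8
position: [534.1, 302.1, 175.0]
eef_rot: [0.998, 0.056, -0.007, 0.001]
contact_force: [-17.8, -1.8, 9.4]
grip_width: 0.007
t 6.8 pos [534.1  302.1  174.98] F [-17.83  -1.78   9.43] w 0.00730012658942595
yaw x 6.388441285927845 zaxis [-0.01 -0.   -1.  ]
tool shift now axes [-36.76  -0.     5.46] after align [-36.83  -0.     4.98] turn [ 0.05  0.76 -0.01]
```

The force rose to 18 N with no further motion, so the hatch is at its stop. I'll retreat and check it.

```bash
python3 -m crank '[[-1,[-0.015,0,0],[0,0,0]],[-1,[-0.025,0,0],[0,0,0]],[-1,[-0.02,0,-0.02],[0,0,0]],[-1,[-0.02,0,-0.03],[0,0,0]],[-1,[0,0.03,-0.03],[0,0,0]],[-1,[0,0.045,-0.02],[0,0,0]],[-1,[0.0,0.045,0],[0,0,0]],[-1,[0,0.045,0],[0,0,0]]]'; python3 t.py 529 -109 200 12
```

```text
time: 7.6
position: [480.3, 128.3, 276.5]
eef_rot: [0.998, 0.056, 0.003, 0.0]
contact_force: [0.5, -0.6, 0.4]
grip_width: 0.006
t 7.6 pos [480.29 128.34 276.51] F [ 0.48 -0.59  0.37] w 0.006178595753088886
yaw x 6.449691296083457 zaxis [ 0.01  0.   -1.  ]
tool shift now axes [ 21.31 241.27  76.77] after align [ -1.7  242.29  76.51] turn [ 0.05 -0.32 -5.55]
```

```bash
python3 -m crank '[[-1,[0.01,0.045,0],[0,0,-5.6]],[-1,[0.01,0.045,0],[0,0,0]],[-1,[0.01,0.045,0],[0,0,0]],[-1,[0.005,0.045,0],[0,0,0]]]'; python3 t.py 529 -109 140 12
python3 - <<'E'
from g import *
for n in("top","side"):
    c=read_camera(n);save(n+"3",c);P=cloud(c,np.array(c["world_from_camera"]));I=c["image"].astype(int)
    m=(P[...,2]>188)&(P[...,2]<204)&(P[...,1]>220)&(P[...,1]<390)&(P[...,0]>480)&(P[...,0]<750)&(I.min(2)>100)
    k=np.array([571,303]);d=np.array([.9938,.1115]);q=P[m][:,:2]-k
    print(n,m.sum(),"hatch local",np.percentile(q@d,[0,1,5,95,99,100]),rect(P,m)[0])
E
```

```text
time: 8.0
position: [548.1, -43.0, 275.5]
eef_rot: [0.995, 0.104, 0.002, 0.001]
contact_force: [1.0, 1.0, 0.5]
grip_width: 0.007
t 8.0 pos [548.12 -43.04 275.54] F [1.04 1.03 0.53] w 0.006936894395864245
yaw x 11.980442169256659 zaxis [ 0. -0. -1.]
tool shift now axes [-32.84  60.28 135.55] after align [-32.41  60.54 135.54] turn [ 0.11 -0.19 -0.02]
top 1556 hatch local [-20.9 -19.3 -14.8  94.   99.1 101.4] ((610.8029174804688, 310.58697509765625), (122.03363800048828, 125.84920501708984), 6.695511341094971)
side 62 hatch local [-21.4 -21.1 -20.1  97.5  98.1  98.5] ((608.199951171875, 277.41571044921875), (60.88493728637695, 138.2852020263672), 76.07206726074219)
```

```bash
python3 -m crank '[[-1,[-0.045,0.01,0.02],[0,0,0]],[-1,[-0.045,0.025,0.03],[0,0,0]],[-1,[-0.01,0.025,0.02],[0,0,0]],[-1,[0,0,0.01],[0,0,0]],[-1,[0,0,0],[0,0,0]],[-1,[0,0,0],[0,0,0]]]'; python3 t.py 529 -109 80 12
cat > w.py <<'E'
from g import *
from scipy.spatial.transform import Rotation as R
import sys
s=read_state();c=read_camera("wrist");save(sys.argv[1],c)
T=np.eye(4);T[:3,:3]=R.from_quat(s["eef_rot"]).as_matrix();T[:3,3]=s["position"]
T=T@np.array(c["T_tool_cam"])
P=cloud(c,T);I=c["image"].astype(int)
m=(P[...,2]>48)&(P[...,2]<68)&(abs(P[...,1]+109)<40)&(abs(P[...,0]-529)<30)&(I.max(2)<70)
m=cv2.morphologyEx(m.astype(np.uint8),cv2.MORPH_OPEN,np.ones((3,3)))>0
print("bar",*rect(P,m))
for q in tip_of("wrist","bar_top"):print(q["p"],q["pixel"],at_z(c,q["pixel"],58,T),by_depth(c,q["pixel"],T))
for q in tip_of("wrist","hatch_push"):print("hp",q["p"],q["pixel"],by_depth(c,q["pixel"],T))
E
python3 w.py wrist4
python3 -c "
import cv2
a=cv2.imread('pics/top3.png')[140:240,130:280];b=cv2.imread('pics/wrist4.png')
cv2.imwrite('pics/c4.png',cv2.vconcat([cv2.resize(b,(450,338)),cv2.resize(a,(450,262),interpolation=2)[:262]]))"
```

```text
time: 8.7
position: [468.6, -114.0, 200.6]
eef_rot: [0.994, 0.105, 0.001, 0.0]
contact_force: [-0.1, 0.9, -0.4]
grip_width: 0.002
t 8.7 pos [ 468.55 -113.95  200.61] F [-0.12  0.87 -0.45] w 0.0018941934537793864
yaw x 12.04384157486951 zaxis [ 0. -0. -1.]
tool shift now axes [ 59.93   7.69 120.73] after align [ 60.15   7.73 120.61] turn [ 0.04 -0.11  0.04]
bar ((528.5918579101562, -107.87910461425781), (22.705707550048828, 54.47351837158203), 10.187726020812988) [[ 512.6  -83.1]
 [ 522.2 -136.7]
 [ 544.6 -132.7]
 [ 534.9  -79.1]] 57.84121532189428 1714
0.84 [286.5, 122.5] [ 530.4 -107.    58. ] [ 530.4 -107.    58.4]
```

View pics/c4.png

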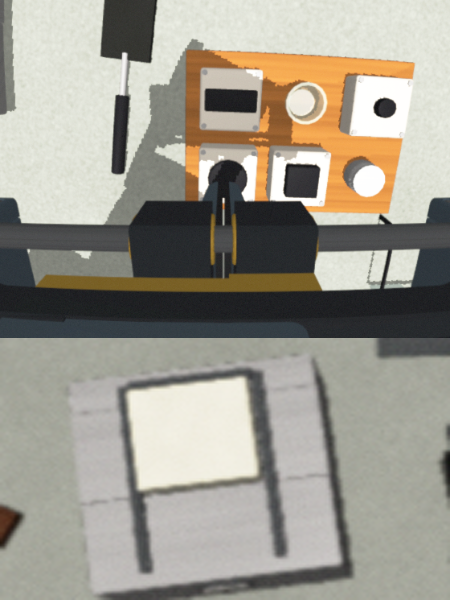

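The picture shows the hatch flush against the back stop. The bar key (crop 231,100) is measured at (529,-107.5,58), yaw 10°. Now I'll move above the key.

```bash
python3 -m crank '[[-1,[0.03,0.003,0],[0,0,0]],[-1,[0.0307,0.0033,0],[0,0,2]],[-1,[0,0,0.04],[0,0,0]],[-1,[0,0,0.04],[0,0,0]],[-1,[0,0,0.03],[0,0,0]],[-1,[0,0,0.015],[0,0,0]],[-1,[0,0,0],[0,0,0]],[-1,[0,0,0],[0,0,0]]]'; python3 t.py 529.3 -107.5 58 10; python3 w.py wrist5
```

```text
time: 9.65
position: [529.1, -107.8, 75.6]
eef_rot: [0.996, 0.087, 0.001, 0.0]
contact_force: [0.4, -0.6, 0.5]
grip_width: 0.003
t 9.65 pos [ 529.08 -107.83   75.61] F [ 0.39 -0.59  0.52] w 0.0034127427153927583
yaw x 10.038393297869238 zaxis [ 0. -0. -1.]
tool shift now axes [ 0.25 -0.29 17.61] after align [ 0.28 -0.28 17.61] turn [ 0.04 -0.08  0.04]
bar ((533.1605834960938, -107.25845336914062), (15.925108909606934, 54.74138259887695), 10.297599792480469) [[ 520.4  -81.8]
 [ 530.2 -135.6]
 [ 545.9 -132.8]
 [ 536.1  -78.9]] 57.33676068435847 2025
0.6 [280.9, 246.7] [ 527.4 -108.6   58. ] [ 543.6 -105.3  100.6]
hp 0.16 [391.6, 335.2] [ 474.9 -191.    46. ]
```

View pics/wrist5.png

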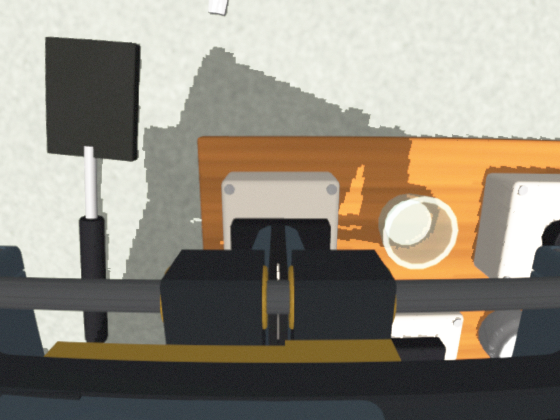

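The wrist view shows the fingertips centred over the bar key (columns 232–330, row about 220), clear of the dish at (420,230). I'll press slowly.

```bash
python3 -m crank '[[-1,[0,0,0.008],[0,0,0]],[-1,[0,0,0.006],[0,0,0]],[-1,[0,0,0.003],[0,0,0]],[-1,[0,0,0.002],[0,0,0]],[-1,[0,0,0.002],[0,0,0]],[-1,[0,0,0.001],[0,0,0]]]'; python3 t.py 529.3 -107.5 51 10
```

```text
time: 10.4
position: [527.6, -108.0, 52.9]
eef_rot: [0.996, 0.087, -0.0, -0.0]
contact_force: [-1.9, 0.8, 4.3]
grip_width: 0.005
t 10.4 pos [ 527.64 -107.98   52.92] F [-1.85  0.85  4.3 ] w 0.00501629749541718
yaw x 9.997410764499433 zaxis [-0.  0. -1.]
tool shift now axes [ 1.72 -0.18  1.92] after align [ 1.71 -0.18  1.92] turn [-0.01  0.05 -0.  ]
```

```bash
python3 -m crank '[[-1,[0,0,0.0015],[0,0,0]],[-1,[0,0,0.001],[0,0,0]],[-1,[0,0,0],[0,0,0]]]'; python3 t.py 529.3 -107.5 51 10
```

```text
time: 10.7
position: [527.6, -108.0, 50.5]
eef_rot: [0.996, 0.087, -0.0, -0.0]
contact_force: [-3.1, -0.2, 5.8]
grip_width: 0.003
t 10.7 pos [ 527.63 -108.     50.48] F [-3.1  -0.23  5.76] w 0.0027890333672262713
yaw x 9.999929891524275 zaxis [-0.  0. -1.]
tool shift now axes [ 1.73 -0.2  -0.52] after align [ 1.73 -0.2  -0.52] turn [-0.01  0.04 -0.  ]
```

```bash
python3 -m crank '[[-1,[0,0,0.001],[0,0,0]],[-1,[0,0,0],[0,0,0]],[-1,[0,0,0],[0,0,0]]]'; python3 t.py 529.3 -107.5 51 10
```

```text
time: 11.0
position: [527.7, -108.0, 50.2]
eef_rot: [0.996, 0.087, -0.0, -0.0]
contact_force: [-4.3, 0.6, 10.3]
grip_width: 0.004
t 11.0 pos [ 527.67 -107.99   50.21] F [-4.35  0.59 10.32] w 0.004113382708877613
yaw x 10.002086717885597 zaxis [-0. -0. -1.]
tool shift now axes [ 1.69 -0.2  -0.79] after align [ 1.69 -0.2  -0.79] turn [-0.    0.03  0.  ]
```

```bash
python3 -m crank '[[-1,[0,0,-0.004],[0,0,0]],[-1,[0,0,-0.01],[0,0,0]],[-1,[0,0,-0.03],[0,0,0]],[-1,[0,0,-0.04],[0,0,0]],[-1,[0,0,-0.04],[0,0,0]],[-1,[-0.03,0,-0.03],[0,0,0]],[-1,[-0.03,0,0],[0,0,0]],[-1,[0,0,0],[0,0,0]]]'; python3 t.py 529.3 -107.5 51 10; python3 w.py wrist6
python3 - <<'E'
from g import *
for n in("top","side"):
    c=read_camera(n);save(n+"6",c)
a=cv2.imread('pics/wrist6.png');b=cv2.imread('pics/side6.png')[100:400,150:400]
cv2.imwrite('pics/c6.png',cv2.hconcat([cv2.resize(a,(440,330)),cv2.resize(b,(275,330))]))
E
```

```text
time: 11.8
position: [466.7, -118.8, 204.8]
eef_rot: [0.996, 0.087, 0.001, 0.001]
contact_force: [0.3, 0.2, -0.5]
grip_width: 0.007
t 11.8 pos [ 466.74 -118.8   204.77] F [ 0.34  0.21 -0.51] w 0.007258937511049385
yaw x 9.937875158611734 zaxis [ 0. -0. -1.]
tool shift now axes [ 63.4   -0.52 153.84] after align [ 63.57  -0.27 153.77] turn [ 0.07 -0.06 -0.06]
bar ((528.6163940429688, -107.94338989257812), (22.098804473876953, 53.73259353637695), 10.047663688659668) [[ 513.   -83.4]
 [ 522.4 -136.3]
 [ 544.2 -132.5]
 [ 534.8  -79.6]] 57.7976873459026 1685
0.75 [276.4, 122.5] [ 527.1 -105.9   58. ] [ 527.1 -105.9   57.7]
0.32 [375.8, 221.0] [ 455.9 -211.7   58. ] [ 455.8 -211.8   57.7]
```

View pics/c6.png

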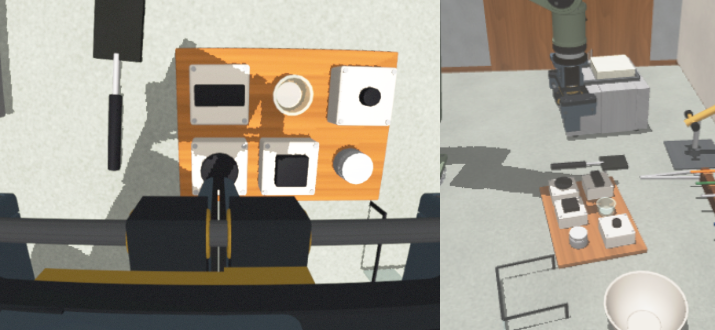

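The key is up again (57.8 mm), nothing else has moved, and the arm is clear of everything.

```bash
python3 -c "
from cell import *
print(job_done(), read_state()['time'])"
```

```text
the job is handed in; nothing more can be done
the job is handed in; nothing more can be done
```

I shut the hatch, then pressed the bar key and let it come up again. I handed the job in at about 12 s on the robot's clock.

- **Hatch:** I pushed it about 53 mm with the closed fingertips until it stopped moving and the force rose to about 18 N. The top picture shows it flush against the back rail. Depth put its far edge at about 100 mm from the kiln's centre and the rail at about 105 mm. That 4–5 mm difference is close to the top camera's pixel size, and I didn't measure it more closely.
- **Bar key:** The fingertips went to z = 50.2 mm, about 7.6–7.8 mm of travel, with 10.3 N at most in the readings. After release the key measured 57.8 mm, the same as before.
- **Everything else:** In the last pictures the other three keys, the tin, the dish, the paddle and the glasses look as they did at the start. I checked these by eye only. The gripper was clear above the panel, with contact force near zero.

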